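Sweep the loose mosaic tiles into the gathering frame

TASK

Sweep the two square terracotta tiles across the table and in through the open side of the low wooden three-sided frame, so that both lie flat and fully inside it. Push them along the table top with the fingers, never lifting or tipping one up, and leave the round and the long thin terracotta pieces, the glue jar and everything else on the table where it is.

Things in the scene. Friction and masses are not known exactly. Their poses are not given: they have to be found in the camera images.
- frame: Low three-sided wooden gathering frame, fixed to the table and bottomless (the table top is its floor). Inside it is 220 mm wide and 150 mm deep; walls 10 mm thick, 25 mm high. Origin: middle of the open edge at table height; its own +y points inwards (towards the closed back wall), its x along the open edge, z up. It does not move when pushed.
- tile_a: Square unglazed terracotta tile, 40 x 40 x 12 mm, about 40 g, lying loose and flat on the table; origin at the centre of its underside, axes along its sides. One of two identical tiles. Closed fingertips pushed against its side slide it; it stops where the push stops. Pushed off-centre or on a corner it turns and can slip off to one side, so look again on the way.
- tile_b: Square unglazed terracotta tile, 40 x 40 x 12 mm, about 40 g, lying loose and flat on the table; origin at the centre of its underside, axes along its sides. One of two identical tiles. Closed fingertips pushed against its side slide it; it stops where the push stops. Pushed off-centre or on a corner it turns and can slip off to one side, so look again on the way.
- disc: Round terracotta piece, diameter 46 mm, 12 mm thick, of the same clay as the tiles, lying loose on the table near them; origin at the centre of its underside. It stays where it is.
- glue_jar: Small closed jar standing loose among the tiles, diameter 44 mm, 50 mm high; origin at the centre of its underside. It stays where it is.
- stick_glass: Glass holding thin wooden sticks, diameter 72 mm, about 160 mm high to the stick ends, loose, beyond the tiles to the right (-y); origin at the centre of its underside. It stays where it is.
- brush: Wooden brush lying loose on the table to the robot's left, about 200 mm long along its own x; origin about its middle, at table height. It stays where it is.
- strip: Long thin terracotta piece, 60 x 20 x 12 mm (long along its own x), of the same clay as the tiles, lying loose on the table near them; origin at the centre of its underside. It stays where it is.

How it is judged (in metres and radians):
At the end, for the whole second after the job is handed in: Both square tiles lie flat (within 0.15 rad) on the table and at rest inside the frame: each tile's centre between its side and back walls and at least 18 mm inside the open edge (y of tile_a in the frame of frame between 0.018 and 0.15 m and x of tile_a in the frame of frame between -0.11 and 0.11 m and height (world z) of each of tile_a, tile_b below 0.006 m and angle between each of tile_a, tile_b's own z axis and vertical below 0.15 rad and linear speed of each of tile_a, tile_b below 0.02 m/s and y of tile_b in the frame of frame between 0.018 and 0.15 m and x of tile_b in the frame of frame between -0.11 and 0.11 m); the robot touches nothing.
It fails at once if a square tile is lifted off the table or tipped up on edge (its origin rises 10 mm or it tilts over 0.6 rad) (height (world z) of any of tile_a, tile_b above 0.01 m or angle between any of tile_a, tile_b's own z axis and vertical above 0.6 rad).
It fails at once if the round piece, long piece, glue jar, stick glass or brush is moved more than 15 mm (distance of any of disc, glue_jar, stick_glass, brush, strip from where it was at the start of the episode above 0.015 m).
It fails at once if the glue jar or stick glass is tipped (angle between any of glue_jar, stick_glass's own z axis and vertical above 0.4 rad).
It also fails if it takes over 67 s, if anything falls off the work surface, if the arm or the gripper's body presses on something with over 40 N, if the wrist force passes 120 N, or if a joint passes its speed limit or range.

ROBOT

A 6-joint arm with a two-finger parallel gripper is mounted at the origin on the work surface. World frame = base frame: x ahead of the robot, y to its left, z up, the work surface at z = 0. Lengths are in m, angles in degrees, forces in N, time in s.
With the tool pointing down it reaches from about 0.275 to 0.825 m from the base axis. Payload 4.9 kg.
Tool frame: the origin (TCP) lies on the centre line of the jaws, within the pads' length; the fingertips stand 11 mm ahead of it and the grasp point (between the pads) lies 8 mm behind it; z points along the fingers, y is the line along which they close (so a half turn about z gives the same grasp; the last joint's range is limited). The gripper opens to 85 mm and grips with 20 to 120 N. Pads are 22 mm wide; open, the fingers measure 114 mm over their backs; the gripper's body (76 mm by 85 mm) begins 54 mm behind the grasp point. The pads swing forward as they close: fully open they stand 13 mm farther back than shut.
Start: joints at [60.607, 18.69, -11.035, 60.275, 0, 82.311], TCP at [0.203, 0.511, 0.242] pointing down, gripper open.
Joint ranges: [-152.03, 152.03], [-55.5, 102.48], [-74.3, 77.21], [-110.64, 120.58], [-84.22, 78.4], [-180, 180]. Speed limits (degrees/s): [147.25, 147.25, 180, 180, 180, 180].

INTERFACE

Orientations are given as a 3x3 rotation matrix whose columns are the frame's x, y, z axes.
In Python, from station import telemetry, imaging, hand_in gives the robot as it stands. The module is installed in compiled form; this text tells all that it offers.
- The arm moves only by the tool drive_tool, never from a script. Its argument "increments" is text: rows parted by semicolons, each of 5 numbers parted by spaces: the shift along the tool's x, y, z as a fraction of full scale, then the turn about the tool's z as a fraction of full scale, then the closure, from -1 (fully open) to 1 (shut). In form: x y z roll jaw; .... A call has exactly 10 rows; each row is the pose to reach, as a shift and turn from the pose commanded when the call began, along the tool's axes at that moment, turning the shorter way round; what a row does not reach only later rows make up. Full scale, the value 1, is 0.4 m for a shift and 180 degrees for a turn. A row lasts 1/10 s, in which the tool goes at most 50 mm and 8.59 degrees, less where a joint would pass 70% of its speed; a pose out of reach is approached as far as the arm can. A call with a number of a shift or a turn outside -1 to 1 is refused whole. A call with a gripper value outside its range is refused whole. The fingers move at their own pace and stop on an object; "newtons" is the grip in N (left out, the last holds). Time passes only in rows, so rows that repeat a pose let the fingers close, or fill a call up. It gives the time, the measured TCP pose, the force, the opening and the grip force at its end, in the units of the state.
- telemetry.read_state(): the state, without advancing time (a new reading comes with each control period).
- imaging.read_camera(name): name is "scene" or "top"; returns the picture (400x640x3 uint8, red, green, blue); there is no depth.
- imaging.camera_model(name): a dict with "K" (3x3 intrinsics, pixels), "xyz" and "orientation" of the camera in the world. Camera axes: x right, y down, z forward; pixel columns grow to the right and rows downward; lengths in m; the calibration is good to about 2 mm. A picture is of the moment at which its call begins. camera_model takes no time and is no camera call.
- hand_in(): hands the job in; it is judged then, once.
The state is a dict: "time_s": time; "joint_pos": joint angles; "dq": joint speeds; "joint_efforts": joint torques, N m; "eef_pos": TCP position; "tool_rot": TCP orientation; "contact_force": force on the tool from outside, world axes, zero at the start; "moment": the same for the moment, N m; "width": finger opening in m; "grasp_force": force on a finger pad.
Only numpy, scipy, OpenCV 4.12 (cv2) and the standard library are available. Lean on these libraries where they do the work, as an engineer would, in place of code of your own. Each camera call takes 0.05 s, during which the arm holds its last target. There are 200 camera calls.

## Working session

There is one attempt and no reset: what is moved stays moved. The work goes in short steps, Python scripts to look and compute and a tool call to move; the robot and the scene stay as the last step left them, time stands still between calls to the robot, and variables do not carry over. Pictures are saved under pics/ and viewed, at most 10 in all, crops included, and the job is handed in when it is done.

Besides the shell and the picture viewer there is one more tool, called after "Emit:" as name(argument=value, ...), one argument or row to a line, values as JSON. drive_tool: Moves the arm, as the interface text tells. Shift numbers are shares of 0.4 m and turn numbers shares of 180 degrees, none past 1 either way. Its arguments: {"type":"object","properties":{"increments":{"type":"string"},"newtons":{"type":"number"}},"required":["increments"]}

```bash
mkdir -p pics; cat > h.py <<'E'
import numpy as np, cv2
from station import telemetry, imaging, hand_in
def snap(cam,name,crop=None,scale=1):
    im=imaging.read_camera(cam)[:,:,::-1].copy()
    if crop: x0,y0,x1,y1=crop; im=im[y0:y1,x0:x1]
    if scale!=1: im=cv2.resize(im,None,fx=scale,fy=scale,interpolation=cv2.INTER_CUBIC)
    cv2.imwrite('pics/'+name,im); return im
def w(cam,u,v,z=0.012):
    m=imaging.camera_model(cam); d=np.array(m['orientation'])@np.linalg.inv(m['K'])@[u,v,1]; p=np.array(m['xyz'])
    return p+d*(z-p[2])/d[2]
E
python3 - <<'E'
from h import *
snap('top','t0.png'); snap('scene','s0.png')
s=telemetry.read_state(); print(s['eef_pos'],s['tool_rot'],s['width'])
for c in('top','scene'):
  m=imaging.camera_model(c);print(np.round(m['xyz'],3),np.round(m['orientation'],3),np.round(m['K'],1))
E
```

```text
[0.20312321 0.5105604  0.24157928] [[-9.29108462e-01  3.69806510e-01 -7.81627120e-04]
 [ 3.69807271e-01  9.29107475e-01 -1.37210158e-03]
 [ 2.18803504e-04 -1.56388258e-03 -9.99998753e-01]] 0.08559253249913164
[ 0.229 -0.046  1.136] [[-0.117 -0.972  0.203]
 [-0.993  0.115 -0.022]
 [-0.002 -0.204 -0.979]] [[408.9   0.  313.6]
 [  0.  408.9 198.4]
 [  0.    0.    1. ]]
[ 1.002 -0.556  0.675] [[ 0.674  0.472 -0.568]
 [ 0.738 -0.446  0.506]
 [-0.014 -0.761 -0.649]] [[360.8   0.  315.5]
 [  0.  360.8 194.9]
 [  0.    0.    1. ]]
```

View pics/t0.png

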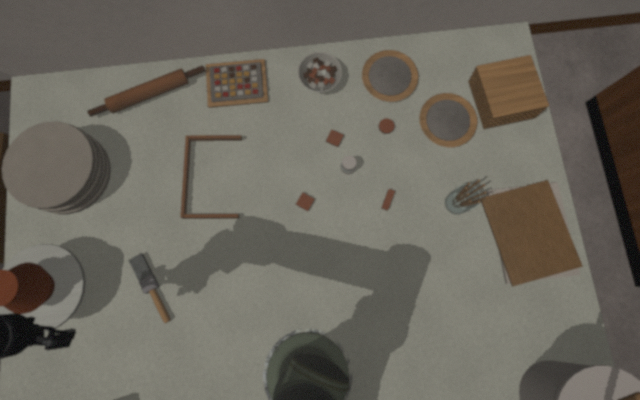

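View pics/s0.png

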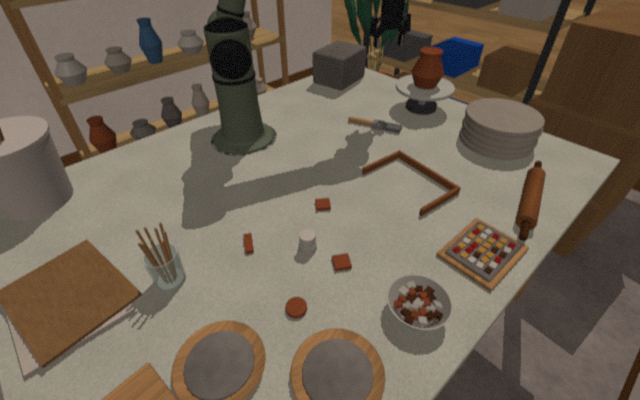

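The top view shows the frame at (183–243, 135–217), open to the right. The tiles are at (335,138) and (306,201), the jar at (349,164), the disc at (387,126) and the strip at (389,199). I'll enlarge it.

```bash
python3 - <<'E'
from h import *
im=cv2.imread('pics/t0.png')
cv2.imwrite('pics/t0c.png',cv2.resize(im[115:225,170:410],None,fx=3.3,fy=3.3,interpolation=cv2.INTER_CUBIC))
hsv=cv2.cvtColor(im,cv2.COLOR_BGR2HSV)
b,g,r=[im[:,:,i].astype(int) for i in range(3)]
m=((r-g>35)).astype('uint8'); m[:,:270]=0;m[:110]=0;m[225:]=0;m[:,410:]=0
c,_=cv2.findContours(m,0,2)
for k in c:
  if cv2.contourArea(k)>30:
    P=np.array([w('top',*p)[:2] for p in k[:,0].astype(float)],np.float32)
    mm=cv2.moments(k);print(cv2.contourArea(k),mm['m10']/mm['m00'],mm['m01']/mm['m00'],cv2.minAreaRect(P))
for n,u,v,z in [('open far',243,137,.025),('backfar',187,137,.025),('backnear',183,216,.025),('opennear',241,216,.025),('jar',349,161,.05)]:print(n,w('top',u,v,z))
E
```

```text
open far [0.66107163 0.10919695 0.025     ]
backfar [0.68002325 0.26874367 0.025     ]
backnear [0.45182898 0.29215168 0.025     ]
opennear [0.43306182 0.13348979 0.025     ]
jar [ 0.54694861 -0.1797912   0.05      ]
```

View pics/t0c.png

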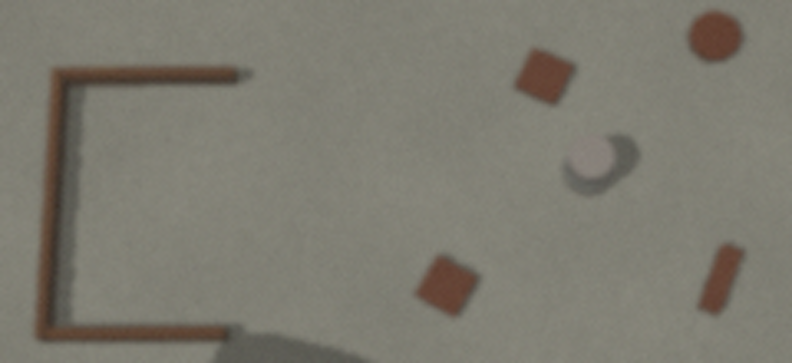

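```bash
cat >> h.py <<'E'
def c2w(u,v,z=.012): return w('top',u/3.3+170-.35,v/3.3+115-.35,z)
E
python3 - <<'E'
from h import *
np.set_printoptions(precision=4,suppress=True)
for n,L,z in [('A',[(534,47),(577,67),(556,106),(514,86)],.012),('B',[(441,254),(482,276),(458,318),(415,295)],.012),
 ('frame inner: openfar,backfar,backnear,opennear',[(238,83),(68,84),(53,326),(228,328)],.025),('disc',[(715,37)],.012),('strip',[(735,246),(708,312)],.012),('jar',[(592,157)],.05)]:
  P=np.array([c2w(u,v,z)[:2] for u,v in L]);print(n,P.mean(0));
  d=np.roll(P,-1,0)-P;print(P.tolist() if len(P)<5 else'',np.hypot(*d.T),np.degrees(np.arctan2(d[:,1],d[:,0])))
E
```

```text
A [ 0.6323 -0.1532]
[[0.6605595373280249, -0.1468894174885201], [0.6376231596839173, -0.1820859773572755], [0.6041244329496114, -0.1591036078341204], [0.6267068666187762, -0.12491957032357512]] [0.042  0.0406 0.041  0.0404] [-123.0909  145.5473   56.5507  -32.9829]
B [ 0.456  -0.0481]
[[0.48420618492353107, -0.04445342604459766], [0.4610303658593035, -0.07695899322511397], [0.4273893867129446, -0.0525192486294412], [0.45135878340529123, -0.018545674531138888]] [0.0399 0.0416 0.0416 0.0418] [-125.4881  144.0021   54.7959  -38.2639]
frame inner: openfar,backfar,backnear,opennear [0.555  0.1992]
[[0.653053454844965, 0.11338574217465], [0.669544909462319, 0.2599883722971851], [0.4581071988586234, 0.2843502769952725], [0.43923514829563504, 0.13923118657993652]] [0.1475 0.2128 0.1463 0.2154] [ 83.5817 173.4273 -97.4095  -6.8922]
disc [ 0.651  -0.3068]
[[0.6509744912087059, -0.30680927266364616]] [0.] [0.]
strip [ 0.4346 -0.279 ]
[[0.4616164932509519, -0.2947766857553563], [0.4076555704284586, -0.263159738918306]] [0.0625 0.0625] [149.633 -30.367]
jar [ 0.5434 -0.1794]
[[0.5434381840808515, -0.1794369488330633]] [0.] [0.]
```

```bash
cat >> h.py <<'E'
def inc(x,y,z,h=None,cur=None):
    "fractions for world target (m) and heading h of tool x (deg)"
    s=telemetry.read_state(); R=np.array(s['tool_rot']); p=np.array(s['eef_pos'])
    d=R.T@(np.array([x,y,z])-p)/.4; h0=np.degrees(np.arctan2(R[1,0],R[0,0]))
    r=0 if h is None else ((h0-h+180)%360-180)/180
    print('pose',p.round(4),'head',round(h0,2),'w',round(s['width'],4),'inc',d.round(4),round(r,4))
E
python3 - <<'E'
from h import *
inc(.42,.15,.22,97); 
E
```

```text
pose [0.2031 0.5106 0.2416] head 158.3 w 0.0856 inc [-0.8371 -0.6369  0.0548] 0.3405
```

Emit:
drive_tool(
  increments="-0.837 -0.637 0.055 0.34 0.43; -0.837 -0.637 0.055 0.34 0.43; -0.837 -0.637 0.055 0.34 0.43; -0.837 -0.637 0.055 0.34 0.43; -0.837 -0.637 0.055 0.34 0.43; -0.837 -0.637 0.055 0.34 0.43; -0.837 -0.637 0.055 0.34 0.43; -0.837 -0.637 0.055 0.34 0.43; -0.837 -0.637 0.055 0.34 0.43; -0.837 -0.637 0.055 0.34 0.43",
)

```text
time_s: 1.1
eef_pos: [0.4214, 0.1481, 0.2199]
tool_rot: [[-0.118, 0.993, -0.0], [0.993, 0.118, -0.001], [-0.001, -0.0, -1.0]]
contact_force: [0.2, 0.3, 0.0]
width: 0.0242
grasp_force: 0.0
```

```bash
python3 - <<'E'
from h import *
inc(.642,-.213,.10,97); 
E
```

```text
pose [0.4214 0.1481 0.2199] head 96.8 w 0.0242 inc [-0.9616  0.4408  0.3001] -0.0011
```

Emit:
drive_tool(
  increments="-0.962 0.441 0.3 0 0.43; -0.962 0.441 0.3 0 0.43; -0.962 0.441 0.3 0 0.43; -0.962 0.441 0.3 0 0.43; -0.962 0.441 0.3 0 0.43; -0.962 0.441 0.3 0 0.43; -0.962 0.441 0.3 0 0.43; -0.962 0.441 0.3 0 0.43; -0.962 0.441 0.3 0 0.43; -0.962 0.441 0.3 0 0.43",
)

```text
time_s: 2.1
eef_pos: [0.6439, -0.2123, 0.0974]
tool_rot: [[-0.12, 0.993, -0.001], [0.993, 0.12, -0.0], [0.0, -0.001, -1.0]]
contact_force: [0.4, -0.0, -0.2]
width: 0.0239
grasp_force: 0.0
```

```bash
python3 - <<'E'
from h import *
inc(.642,-.213,.014,97); 
E
```

```text
pose [ 0.6439 -0.2123  0.0974] head 96.92 w 0.0239 inc [-0.0011 -0.0046  0.2085] -0.0005
```

Emit:
drive_tool(
  increments="-0.001 -0.005 0.05 0 0.43; -0.001 -0.005 0.1 0 0.43; -0.001 -0.005 0.14 0 0.43; -0.001 -0.005 0.17 0 0.43; -0.001 -0.005 0.19 0 0.43; -0.001 -0.005 0.2 0 0.43; -0.001 -0.005 0.203 0 0.43; -0.001 -0.005 0.203 0 0.43; -0.001 -0.005 0.203 0 0.43; -0.001 -0.005 0.203 0 0.43",
)

```text
time_s: 3.1
eef_pos: [0.6413, -0.2105, 0.0198]
tool_rot: [[-0.123, 0.992, 0.001], [0.992, 0.123, -0.0], [-0.001, 0.001, -1.0]]
contact_force: [-0.1, -0.1, -0.8]
width: 0.0246
grasp_force: 0.0
```

```bash
python3 - <<'E'
from h import *
inc(.632,-.153,.014);inc(.632-.005,-.13,.014); inc(.59+.006,.15,.014); snap('scene','s1.png',(200,150,400,330),3)
E
```

```text
pose [ 0.6413 -0.2105  0.0198] head 97.09 w 0.0246 inc [ 0.1455 -0.0053  0.0143] 0
pose [ 0.6413 -0.2105  0.0198] head 97.09 w 0.0246 inc [ 0.2041 -0.0106  0.0143] 0
pose [ 0.6413 -0.2105  0.0198] head 97.09 w 0.0246 inc [ 0.9083 -0.0011  0.0139] 0
```

View pics/s1.png

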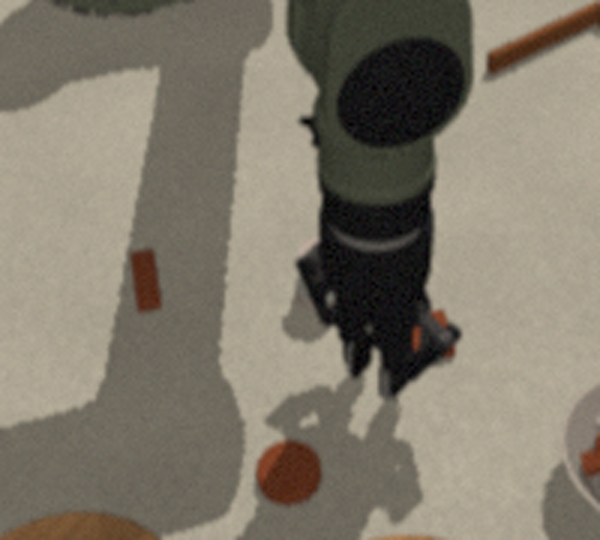

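Fingers are down behind tile A, with the disc at (289,473) and the strip clear. I'll push the first stretch.

Emit:
drive_tool(
  increments="0.03 0 0.012 0 0.43; 0.06 0 0.014 0 0.43; 0.085 0 0.014 0 0.43; 0.11 0 0.014 0 0.43; 0.135 0 0.014 0 0.43; 0.16 0 0.014 0 0.43; 0.185 0 0.014 0 0.43; 0.21 0 0.014 0 0.43; 0.235 0 0.014 0 0.43; 0.26 0 0.014 0 0.43",
)

```text
time_s: 4.15
eef_pos: [0.628, -0.1063, 0.0135]
tool_rot: [[-0.123, 0.992, 0.0], [0.992, 0.123, -0.0], [-0.0, 0.0, -1.0]]
contact_force: [0.8, -0.4, -0.3]
width: 0.0241
grasp_force: 0.1
```

```bash
python3 - <<'E'
from h import *
inc(.595,.155,.014); a=snap('scene','a',None) if 0 else 0
p=cv2.resize(imaging.read_camera('scene')[150:330,240:440,::-1],None,fx=2,fy=2); q=cv2.resize(imaging.read_camera('top')[110:230,170:410,::-1],(400,200)); 
q=cv2.resize(q,(720,360));cv2.imwrite('pics/m1.png',np.hstack([p,q])[:, :])
E
python3 -c "
import cv2;i=cv2.imread('pics/m1.png');cv2.imwrite('pics/m1.png',cv2.resize(i,(800,int(800*i.shape[0]/i.shape[1]))))"
```

```text
pose [ 0.628  -0.1063  0.0135] head 97.09 w 0.0241 inc [ 0.6583 -0.0011 -0.0013] 0
```

View pics/m1.png

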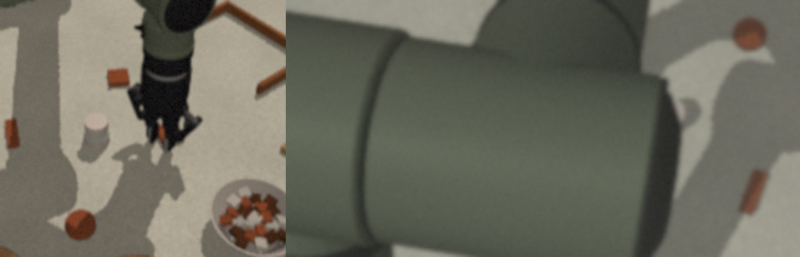

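The tile is visible between the fingers at (162,132), and the jar at (96,128) is undisturbed. Continuing the push.

Emit:
drive_tool(
  increments="0.03 0 0 0 0.43; 0.06 0 0 0 0.43; 0.095 0 0 0 0.43; 0.13 0 0 0 0.43; 0.165 0 0 0 0.43; 0.2 0 0 0 0.43; 0.235 0 0 0 0.43; 0.27 0 0 0 0.43; 0.305 0 0 0 0.43; 0.34 0 0 0 0.43",
)

```text
time_s: 5.25
eef_pos: [0.611, 0.0291, 0.0135]
tool_rot: [[-0.124, 0.992, -0.0], [0.992, 0.124, -0.0], [-0.0, -0.0, -1.0]]
contact_force: [0.2, -1.3, 0.4]
width: 0.0245
grasp_force: 0.3
```

```bash
python3 - <<'E'
from h import *
inc(.595,.155,.014); snap('scene','m2.png',(290,130,490,280),3)
E
```

```text
pose [0.611  0.0291 0.0135] head 97.1 w 0.0245 inc [ 0.3173 -0.0009 -0.0013] 0
```

View pics/m2.png

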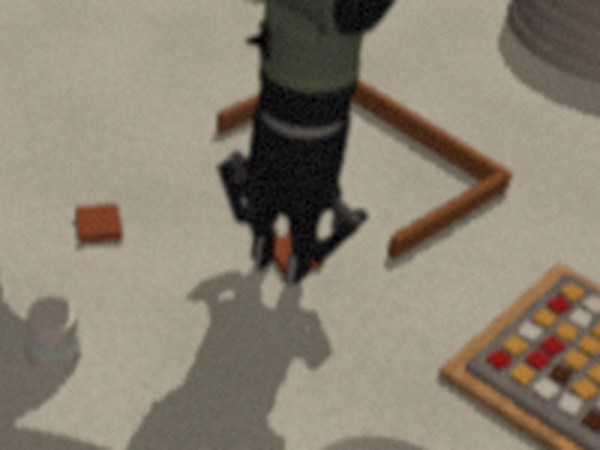

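The tile is still in the fork at (285,250), heading into the frame mouth.

Emit:
drive_tool(
  increments="0.03 0 0 0 0.43; 0.065 0 0 0 0.43; 0.1 0 0 0 0.43; 0.14 0 0 0 0.43; 0.18 0 0 0 0.43; 0.22 0 0 0 0.43; 0.25 0 0 0 0.43; 0.28 0 0 0 0.43; 0.305 0 0 0 0.43; 0.32 0 0 0 0.43",
)

```text
time_s: 6.3
eef_pos: [0.5953, 0.1559, 0.0135]
tool_rot: [[-0.124, 0.992, 0.0], [0.992, 0.124, -0.0], [-0.0, 0.0, -1.0]]
contact_force: [0.1, 0.3, -0.4]
width: 0.0243
grasp_force: 0.1
```

Emit:
drive_tool(
  increments="0 0 0 0 0.43; -0.02 0 0 0 0.43; -0.05 0 0 0 0.43; -0.1 0 0 0 0.43; -0.1 0 -0.1 0 0.43; -0.1 0 -0.2 0 0.43; -0.1 0 -0.25 0 0.43; -0.1 0 -0.25 0 0.43; -0.1 0 -0.25 0 0.43; -0.1 0 -0.25 0 0.43",
)

```text
time_s: 7.3
eef_pos: [0.5993, 0.1144, 0.112]
tool_rot: [[-0.123, 0.992, -0.003], [0.992, 0.123, -0.0], [0.0, -0.003, -1.0]]
contact_force: [-0.3, 0.6, 0.1]
width: 0.0239
grasp_force: 0.0
```

```bash
python3 - <<'E'
from h import *
inc(.466,-.110,.115,90)
E
```

```text
pose [0.5993 0.1144 0.112 ] head 97.04 w 0.0239 inc [-0.516  -0.3995 -0.0065] 0.0391
```

Emit:
drive_tool(
  increments="-0.516 -0.4 0 0.039 0.43; -0.516 -0.4 0 0.039 0.43; -0.516 -0.4 0 0.039 0.43; -0.516 -0.4 0 0.039 0.43; -0.516 -0.4 0 0.039 0.43; -0.516 -0.4 0 0.039 0.43; -0.516 -0.4 0 0.039 0.43; -0.516 -0.4 0 0.039 0.43; -0.516 -0.4 0 0.039 0.43; -0.516 -0.4 0 0.039 0.43",
)

```text
time_s: 8.3
eef_pos: [0.4677, -0.1081, 0.1133]
tool_rot: [[-0.004, 1.0, -0.0], [1.0, 0.004, 0.0], [0.0, -0.0, -1.0]]
contact_force: [-0.0, -0.9, -0.6]
width: 0.0242
grasp_force: 0.0
```

```bash
python3 - <<'E'
from h import *
inc(.464,-.110,.0135,90); snap('scene','m3.png',(240,130,490,290),3)
E
```

```text
pose [ 0.4677 -0.1081  0.1133] head 90.21 w 0.0242 inc [-0.0048 -0.0092  0.2494] 0.0012
```

View pics/m3.png

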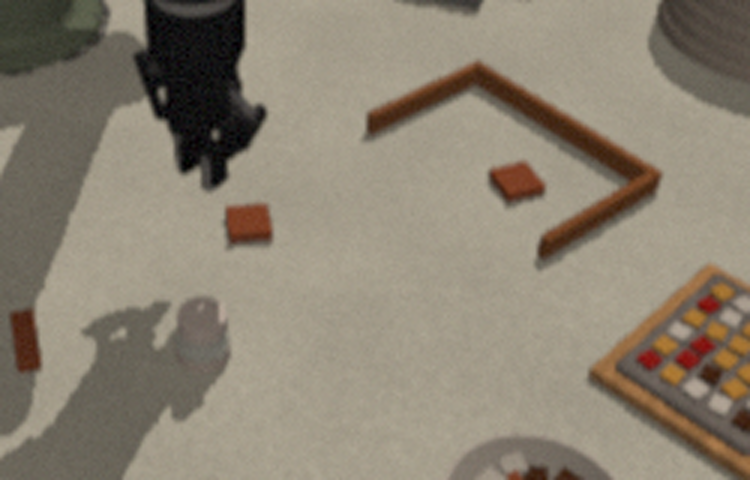

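Tile A is well inside the frame at (517,181), and the jar at (203,335) is upright. Next is tile B.

Emit:
drive_tool(
  increments="-0.005 -0.015 0.06 0 0.43; -0.005 -0.015 0.12 0 0.43; -0.005 -0.015 0.17 0 0.43; -0.005 -0.015 0.21 0 0.43; -0.005 -0.015 0.235 0 0.43; -0.005 -0.015 0.245 0 0.43; -0.005 -0.015 0.25 0 0.43; -0.005 -0.015 0.25 0 0.43; -0.005 -0.015 0.25 0 0.43; -0.005 -0.015 0.25 0 0.43",
)

```text
time_s: 9.35
eef_pos: [0.4615, -0.1115, 0.014]
tool_rot: [[-0.001, 1.0, 0.001], [1.0, 0.001, -0.0], [-0.0, 0.001, -1.0]]
contact_force: [0.0, 0.6, -0.3]
width: 0.0245
grasp_force: 0.0
```

```bash
python3 - <<'E'
from h import *
inc(.461,-.075,.0135,90); inc(.502,.16,.0135,90)
E
```

```text
pose [ 0.4615 -0.1115  0.014 ] head 90.08 w 0.0245 inc [ 0.0913 -0.0012  0.0013] 0.0004
pose [ 0.4615 -0.1115  0.014 ] head 90.08 w 0.0245 inc [0.6787 0.102  0.0011] 0.0004
```

Emit:
drive_tool(
  increments="0.03 0 0.001 0 0.43; 0.06 0 0.001 0 0.43; 0.09 0 0.001 0 0.43; 0.12 0.005 0.001 0 0.43; 0.15 0.01 0.001 0 0.43; 0.18 0.015 0.001 0 0.43; 0.21 0.02 0.001 0 0.43; 0.24 0.026 0.001 0 0.43; 0.27 0.032 0.001 0 0.43; 0.3 0.038 0.001 0 0.43",
)

```text
time_s: 10.35
eef_pos: [0.4763, 0.0097, 0.0131]
tool_rot: [[-0.001, 1.0, -0.0], [1.0, 0.001, -0.0], [-0.0, -0.0, -1.0]]
contact_force: [1.1, -0.0, -0.0]
width: 0.0243
grasp_force: 0.2
```

```bash
python3 - <<'E'
from h import *
inc(.502,.16,.0135,90); snap('scene','m4.png',(290,110,490,260),3)
E
```

```text
pose [0.4763 0.0097 0.0131] head 90.08 w 0.0243 inc [ 0.3757  0.0647 -0.0011] 0.0004
```

View pics/m4.png

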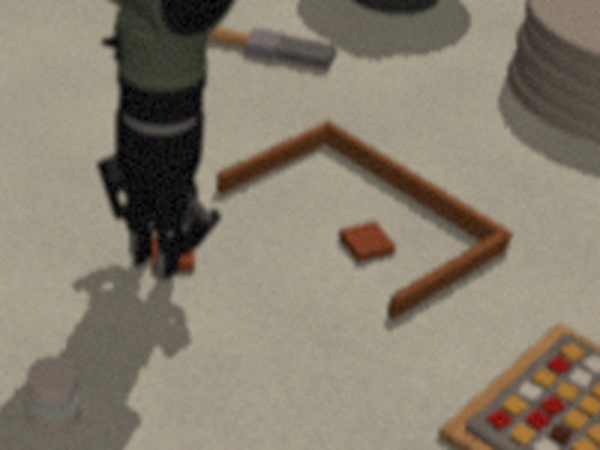

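Tile B is held in the fork at (170,258) and lines up with the frame mouth. I'll finish the push, then back off and lift.

Emit:
drive_tool(
  increments="0.035 0.007 0 0 0.43; 0.075 0.014 0 0 0.43; 0.115 0.022 0 0 0.43; 0.16 0.03 0 0 0.43; 0.2 0.037 0 0 0.43; 0.245 0.044 0 0 0.43; 0.29 0.052 0 0 0.43; 0.325 0.058 0 0 0.43; 0.355 0.062 0 0 0.43; 0.37 0.065 0 0 0.43",
)

```text
time_s: 11.4
eef_pos: [0.502, 0.1577, 0.013]
tool_rot: [[-0.002, 1.0, -0.0], [1.0, 0.002, -0.0], [-0.0, -0.0, -1.0]]
contact_force: [-0.6, -0.5, -0.2]
width: 0.0245
grasp_force: 0.2
```

Emit:
drive_tool(
  increments="0 0 0 0 0.43; -0.02 0 0 0 0.43; -0.05 0 0 0 0.43; -0.1 0 0 0 0.43; -0.1 0 -0.1 0 0.43; -0.1 0 -0.2 0 0.43; -0.15 0 -0.3 0 0.43; -0.25 0 -0.4 0 0.43; -0.4 0 -0.4 0 0.43; -0.5 0 -0.4 0 0.43",
)

```text
time_s: 12.4
eef_pos: [0.5026, -0.0414, 0.1749]
tool_rot: [[-0.001, 1.0, 0.004], [1.0, 0.001, -0.001], [-0.001, 0.004, -1.0]]
contact_force: [0.7, -0.8, -0.7]
width: 0.0246
grasp_force: 0.0
```

```bash
python3 - <<'E'
from h import *
snap('scene','m5.png',(220,100,490,330),2.5)
E
```

```text
(no output)
```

View pics/m5.png

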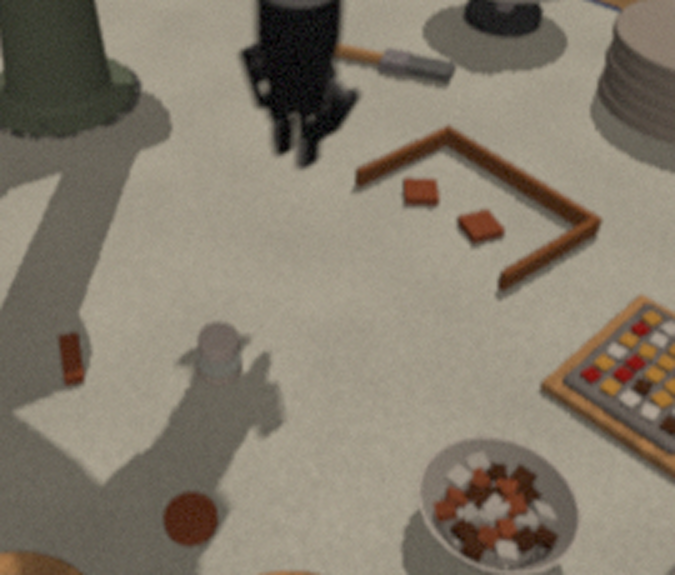

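Both tiles lie inside the frame, at (420,190) and (480,225), and everything else is in place. I'll check the depths numerically and hand in.

```bash
python3 - <<'E'
from h import *
o=np.array([.5465,.126]); yi=np.array([.117,.993]); xi=np.array([.993,-.117]); ok=1
for u,v in [(480,224),(420,190)]:
  p=w('scene',u/2.5+220,v/2.5+100,.009)[:2]; f=((p-o)@xi,(p-o)@yi); print(p.round(3),np.round(f,3)); ok&=abs(f[0])<.09 and .03<f[1]<.13
if ok: print(hand_in())
E
```

```text
[0.592 0.182] [0.038 0.061]
[0.504 0.183] [-0.049  0.051]
the job is handed in; nothing more can be done
None
```

Both square tiles lie flat inside the frame, about 61 mm and 51 mm in from the open edge; no other piece was visibly moved, and the job is handed in (no verdict was returned).

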